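# Catch the dropping case lid and close it softly

### The arm

A 6-joint arm with a two-finger parallel gripper is mounted at the origin on a cart in front of the work surface, level with it; the furniture and walls round the work are solid. World frame = base frame: x ahead of the robot, y to its left, z up, the work surface at z = 0. Lengths are in m, angles in rad, forces in N, time in s.
With the tool pointing down it reaches from about 0.225 to 0.875 m from the base axis. Payload 3.4 kg.
Tool frame: the origin (TCP) lies between the finger pads; the fingertips stand 11 mm ahead of it and the grasp point (between the pads) lies 8 mm behind it (tips_ahead is the distance from the TCP to the fingertips, in m); z points along the fingers, x is the direction in which the jaws open and shut, and the axes are right-handed (so a half turn about z gives the same grasp; the last joint's range is limited). The gripper opens to 85 mm and grips with 20 to 120 N. Pads are 22 mm wide; open, the fingers measure 114 mm over their backs; the gripper's body (76 mm by 85 mm) begins 54 mm behind the grasp point. The pads swing forward as they close: fully open they stand 13 mm farther back than shut.
Start: joints at [1.17, 0.276, 1.505, -0, 1.361, -0.121], TCP at [0.159, 0.553, 0.203] pointing down, gripper open.
Joint ranges: [-2.89, 2.89], [-0.75, 2.08], [0.22, 2.7], [-1.18, 4.32], [0.11, 2.71], [-2.7, 2.7]. Speed limits (rad/s): [2.57, 2.57, 3.14, 3.14, 3.14, 3.14].

### API

Orientations are given as a unit quaternion [w, x, y, z].
In Python, from rig import get_state, get_image, sign_off, masks_of, tips_ahead gives the robot as it stands.
- The arm moves only by the tool play_rows, never from a script. Its argument "series" is a list of rows, each an object of numbers: "fingers": the closure, from -1 (fully open) to 1 (shut); "dx", "dy", "dz": the shift along the world's x, y, z in mm; "turn": the turn about the world's z in rad. A call has 1 to 20 rows; each row shifts and turns the pose as measured when the row begins; what a row does not reach is not made up. A row lasts 1/12 s, in which the tool goes at most 41.7 mm and 7.16 degrees, less where a joint would pass 70% of its speed; a pose out of reach is approached as far as the arm can. A call with a gripper value outside its range is refused whole. The fingers move at their own pace and stop on an object; "squeeze" is the grip in N (left out, the last holds). Time passes only in rows, so rows that do not move let the fingers close. It gives the time, the measured TCP pose, the force and the opening at its end, in the units of the state.
- get_state(): the state, without advancing time (a new reading comes with each control period).
- get_image(name): name is "scene" or "top" or "wrist"; returns a dict with "pixels" (480x640x3 uint8, red, green, blue), "vfov" (degrees; the focal length in pixels is half the picture's height over the tangent of half this angle, whatever the lens; pixels are square), "cx", "cy" (the principal point, pixels), "rvec" (rotation vector, rad) and "tvec" (3), from world to camera coordinates, as OpenCV has them; the wrist camera has in their place "hand_eye" (4x4, takes a point from camera to tool coordinates, whose origin is the TCP and whose axes are the tool frame's). Camera axes: x right, y down, z forward; pixel columns grow to the right and rows downward; lengths in m; the calibration is good to about 2 mm. A picture is of the moment at which its call begins: read the wrist's pose just before it. There is no depth.
- sign_off(): hands the job in, once; it reports no verdict.
Trained networks look in a picture, given as the dict that the camera call returned (one of the last four; its "shot" number tells which), for a name from the list of things; names that differ only in an ending like _2 or _b are one class to them, and where a whole thing is asked for, a point or a joint stands for the part that bears it (a point fixed in the world has none). Each returns a list of dicts, best first, with "p" (0 to 1); they miss things now and then, are a little off and sometimes report something else, mostly with a low value. They report only what shows in the picture. A call takes as long as a camera call.
- masks_of(picture, label): "region" (480x640 bool, what is visible of it) and "xy" ([column, row] in pixels, amid what is visible of it).
The state is a dict: "clock": time; "qpos": joint angles; "qd": joint speeds; "effort": joint torques, N m; "position": TCP position; "ee_rot": TCP orientation; "contact_force": force on the tool from outside, world axes, zero at the start; "moment": the same for the moment, N m; "width": finger opening in m.
Only numpy, scipy, OpenCV 4.12 (cv2) and the standard library are available. Lean on these libraries where they do the work, as an engineer would, in place of code of your own. Each camera call takes 0.05 s, during which the arm holds its last target. There are 200 camera calls.

### The job

The lid of the small green gauge case stands open, leaning back. With the fingers, tip it forward over its balance point so that it starts to drop by itself, catch it on a finger on the way down, and lower it gently until it is fully shut, without letting it bang. Only touch and push: do not lift or shift the case, leave the matchbox, the jar and the screwdriver alone, and finish clear of everything.

Things in the scene. Friction and masses are not known exactly. Their poses are not given: they have to be found in the camera images.
- case: Green gauge case, open box 100 (x) x 150 (y) x 70 (z, rim) mm, 1.5 kg, loose on four rubber feet. Origin: centre of its underside, on the bench top. Its own +x points to the hinge side (on the robot's left), -x to the front with the lip (on the robot's right), +z up. Nothing stands within 40 mm of its front and of its hinge side. Its yaw differs by some 0.25 rad either way. Tall grey bins stand behind it, on the side away from the robot.
- case_hinge (a point): Middle of the lid's hinge axis, on top of the rear rim, 52 mm from the case origin along its +x, 70 mm above the bench. The hinge axis runs along the case's y.
- case_lid (a joint): Angle of the lid in rad: 0 fully shut (level), 1.57 upright, 1.70 leaning back on its stop (the start). Friction-free hinge with a weak rotary damper: beyond upright it falls back to the stop, below upright it sinks shut by itself, at about 0.6 to 0.8 rad/s times the cosine of the angle (about 2 s from 1.35 to 0.7 rad, and some 0.7 rad/s when it bangs shut; lowering it at under 0.35 rad/s, 40 mm/s at the lip, is gentle).
- lip_edge (a point): Middle of the free front edge of the lid, on its underside: the end of the black finger lip, 122 mm from the hinge axis. The lid is a flat green plate 105 x 154 x 6 mm, about 150 g; the black lip is 110 mm wide, 6 mm thick and, when shut, juts out 20 mm in front of the case's front wall, its underside 70 mm above the bench and free beneath.
- matchbox: Red matchbox 35x52x14 mm, loose bystander beside the case. Origin: centre of its underside.
- green_jar: Small paint jar with dark cap, diameter 26, height 34 mm, loose bystander beside the case. Origin: centre of its underside.
- yellow_driver: Screwdriver with yellow handle, 130 mm long, 16 mm thick, loose bystander lying beside the case. Origin: centre of its underside.

How it is judged:
On the way, in this order (a step that is already met when the one before it is completed fails the run):
1. the lid, tipped past its balance point, sinks by itself with no finger on it (value of joint case_lid between 0.2 and 1.5 rad and velocity of joint case_lid below -0.02 rad/s and contact force between the fingers and case below 0.02 N), for 0.2 s.
2. the falling lid is caught on a finger and held up while still open (value of joint case_lid between 0.12 and 1.3 rad and velocity of joint case_lid above -0.35 rad/s and contact force between the fingers and case above 0.1 N), for 0.2 s.
At the end, for the whole second after the job is handed in: The lid is fully shut (within 0.03 rad), the case stands level within 15 mm of where it was, and the matchbox, jar (15 mm) and screwdriver (20 mm) are where they were (value of joint case_lid below 0.03 rad and angle between case's own z axis and vertical below 0.03 rad and distance of each of case, matchbox, green_jar from where it was at the start of the episode below 0.015 m and linear speed of case below 0.01 m/s and distance of yellow_driver from where it was at the start of the episode below 0.02 m); the robot touches nothing.
It fails at once if the lid bangs: over the last 0.12 rad it closes faster than 0.35 rad/s (value of joint case_lid below 0.12 rad and velocity of joint case_lid below -0.35 rad/s).
It fails at once if the case is lifted, tipped or shifted more than 15 mm (distance of case from where it was at the start of the episode above 0.015 m or angle between case's own z axis and vertical above 0.1 rad or height (world z) of case above 0.008 m).
It fails at once if a bystander is lifted or knocked over (height (world z) of any of matchbox, green_jar, yellow_driver above 0.01 m or angle between green_jar's own z axis and vertical above 0.3 rad).
It also fails if it takes over 45 s, if anything falls off the work surface, if the arm or the gripper's body presses on something with over 40 N, if the wrist force passes 120 N, or if a joint passes its speed limit or range.

## Working session

There is one attempt and no reset: what is moved stays moved. The work goes in short steps, Python scripts to look and compute and a tool call to move; the robot and the scene stay as the last step left them, time stands still between calls to the robot, and variables do not carry over. Pictures are saved under pics/ and viewed, about 8 in all and at most 12, crops included, and the job is handed in when it is done.

Besides the shell and the picture viewer there is one more tool, called as name(argument=value, ...) on one line, values as JSON. play_rows: Moves the arm, as the interface text tells. Its arguments: {"type":"object","properties":{"series":{"type":"array"},"squeeze":{"type":"number"}},"required":["series"]}

```bash
mkdir -p pics
cat > h.py <<'E'
import numpy as np, cv2
from rig import *
def cam(im):
    h=im["pixels"].shape[0]; f=h/2/np.tan(np.radians(im["vfov"])/2)
    K=np.array([[f,0,im["cx"]],[0,f,im["cy"]],[0,0,1.]])
    R=cv2.Rodrigues(np.array(im["rvec"],float))[0]; return K,R,np.array(im["tvec"],float).ravel()
def onplane(im,px,z):
    K,R,t=cam(im); d=R.T@np.linalg.inv(K)@np.r_[px,1.]; c=-R.T@t
    return c+d*(z-c[2])/d[2]
def proj(im,P):
    K,R,t=cam(im); return cv2.projectPoints(np.array(P,float).reshape(-1,1,3),np.array(im["rvec"],float),t,K,None)[0].reshape(-1,2)
def save(im,n): cv2.imwrite("pics/"+n,im["pixels"][:,:,::-1])
E
python3 - <<'E'
from h import *
print({k:np.round(v,3) for k,v in get_state().items()}, tips_ahead() if callable(tips_ahead) else tips_ahead)
for n in("scene","top"):
    im=get_image(n); save(im,n+"0.png")
    K,R,t=cam(im); print(n,"campos",-R.T@t)
    for l in("case","case_lid","case_hinge","lip_edge","matchbox","green_jar","yellow_driver"):
        for m in masks_of(im,l)[:2]: print(l,round(m["p"],2),np.round(m["xy"]),m["region"].sum(),np.round(onplane(im,m["xy"],0.01),3))
E
```

```text
{'clock': np.float64(0.0), 'qpos': array([ 1.17 ,  0.277,  1.506, -0.   ,  1.361, -0.121]), 'qd': array([ 0.   , -0.001,  0.001, -0.001,  0.001, -0.   ]), 'effort': array([ 0.0000e+00, -4.1676e+01, -2.4581e+01,  0.0000e+00,  1.1000e-02,
       -0.0000e+00]), 'position': array([0.159, 0.552, 0.202]), 'ee_rot': array([ 0.   ,  0.799,  0.602, -0.001]), 'contact_force': array([-0.528, -0.116,  0.09 ]), 'moment': array([-0.086, -0.004,  0.007]), 'width': np.float64(0.086)} 0.011
scene campos [ 0.01659441 -0.93874717  0.56479923]
case 0.67 [256. 226.] 13821 [ 0.558 -0.127  0.01 ]
case_lid 0.77 [243. 186.] 6463 [0.637 0.026 0.01 ]
case_hinge 0.57 [253. 224.] 13696 [ 0.56  -0.116  0.01 ]
lip_edge 0.79 [244. 183.] 6424 [0.647 0.038 0.01 ]
green_jar 0.68 [327. 253.] 334 [ 0.593 -0.283  0.01 ]
yellow_driver 0.92 [315. 362.] 587 [ 0.404 -0.47   0.01 ]
top campos [ 0.42485808 -0.33128296  0.93791462]
case 0.69 [282. 258.] 6841 [ 0.499 -0.227  0.01 ]
case_lid 0.66 [255. 247.] 2076 [ 0.52  -0.173  0.01 ]
case_hinge 0.74 [283. 260.] 6735 [ 0.494 -0.229  0.01 ]
lip_edge 0.7 [254. 248.] 2056 [ 0.518 -0.17   0.01 ]
matchbox 0.9 [234. 236.] 469 [ 0.542 -0.13   0.01 ]
matchbox 0.21 [280. 259.] 6705 [ 0.496 -0.222  0.01 ]
green_jar 0.65 [311. 212.] 145 [ 0.592 -0.283  0.01 ]
yellow_driver 0.6 [404. 304.] 271 [ 0.409 -0.467  0.01 ]
yellow_driver 0.51 [235. 238.] 445 [ 0.539 -0.131  0.01 ]
```

View pics/scene0.png

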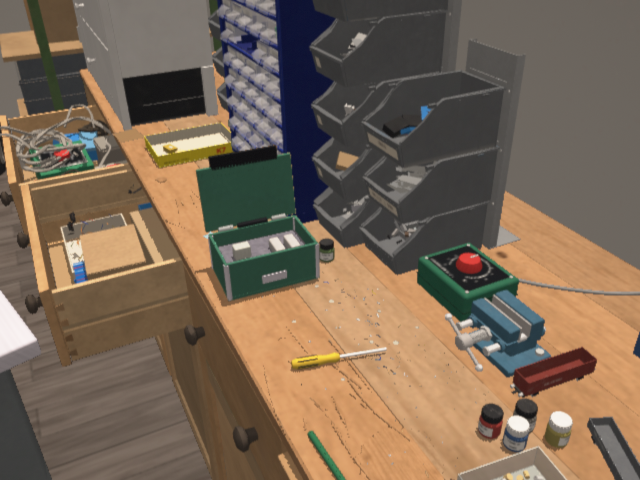

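View pics/top0.png

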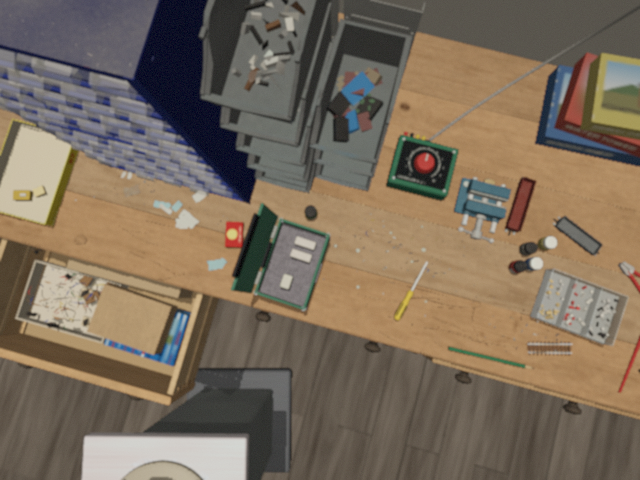

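Both views agree. The case stands at the bench's front edge with its lid up, around px (256,226) in scene and (282,258) in top. The matchbox is behind the hinge, the jar is off the far front corner, and the bins are beyond. Next I fit the case pose to the silhouettes.

```bash
cat > fit.py <<'E'
from h import *
from scipy.optimize import minimize
from scipy.spatial.transform import Rotation as Ro
def toworld(p,P):
    c,s=np.cos(p[2]),np.sin(p[2]); return np.asarray(P,float)@np.array([[c,s,0],[-s,c,0],[0,0,1]])+[p[0],p[1],0]
def box(x,y,z): return np.array([[a,b,c] for a in x for b in y for c in z])
def lidpts(th):
    out=[]
    for r,w in(((0,.105),.077),((.105,.122),.055)):
        B=box(r,(-w,w),(0,.006)); out.append(np.c_[.052-B[:,0]*np.cos(th)+B[:,2]*np.sin(th),B[:,1],.07+B[:,0]*np.sin(th)+B[:,2]*np.cos(th)])
    return out
def sil(im,p,th,parts):
    m=np.zeros((480,640),np.uint8)
    L=lidpts(th)
    if "b" in parts: L=L+[box((-.05,.05),(-.075,.075),(0,.07))]
    for B in L: cv2.fillConvexPoly(m,cv2.convexHull(np.round(proj(im,toworld(p,B))*16).astype(np.int32)),1,shift=4)
    return m>0
E
python3 - <<'E'
from fit import *
ims=[get_image(n) for n in("scene","top")]
ms=[(im,masks_of(im,"case")[0]["region"]) for im in ims]
def cost(p,th=1.70): 
    return sum(1-(lambda a:(a&m).sum()/(a|m).sum())(sil(im,p,th,"b")) for im,m in ms)
best=min((minimize(cost,[.47,-.23,y],method="Nelder-Mead",options=dict(initial_simplex=[[.47,-.23,y],[.49,-.23,y],[.47,-.25,y],[.47,-.23,y+.1]])) for y in(1.3,1.57,1.85)),key=lambda r:r.fun)
print(best.x,best.fun); p=best.x; np.save("p.npy",p)
s=get_state(); R=Ro.from_quat(np.roll(s["ee_rot"],-1)).as_matrix()
print("toolx yaw",np.arctan2(R[1,0],R[0,0]),"y_case dir yaw",p[2]+np.pi/2)
print("xcase in world",np.cos(p[2]),np.sin(p[2]))
o=ims[0]["pixels"].copy(); t=ims[1]["pixels"].copy()
for o_,im in((o,ims[0]),(t,ims[1])):
    for B in lidpts(1.7)+[box((-.05,.05),(-.075,.075),(0,.07))]:
        for q in proj(im,toworld(p,B)): cv2.circle(o_,tuple(int(v) for v in np.round(q)),2,(255,0,255),-1)
v=np.hstack([cv2.resize(o[130:310,170:350],(400,400)),cv2.resize(t[170:330,200:360],(400,400))])
cv2.imwrite("pics/fit.png",v[:,:,::-1])
E
```

```text
[ 0.48383497 -0.25234035  1.24930704] 0.07510842664542994
toolx yaw 1.2910438398390134 y_case dir yaw 2.8201033686518526
xcase in world 0.3159798932547698 0.9487658863274461
```

View pics/fit.png

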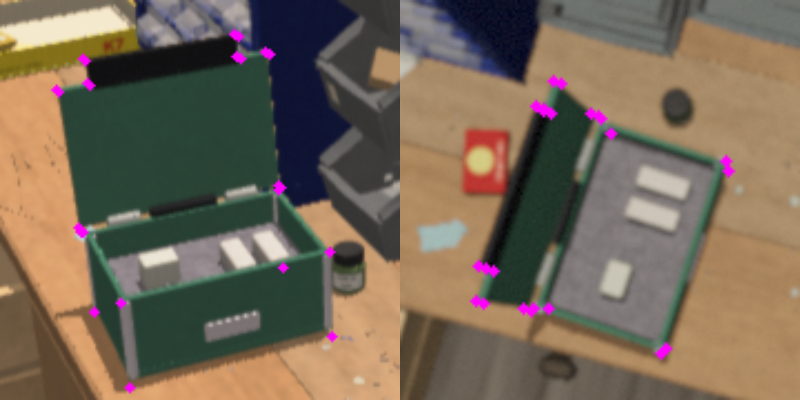

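The reprojected corners sit on the case in both views, so the fit is good. Now I close the fingers and swing over to behind the lid, well above everything.

play_rows(series=[{"fingers": 1, "dx": 0, "dy": 0, "dz": 40, "turn": 0}, {"fingers": 1, "dx": 0, "dy": 0, "dz": 40, "turn": 0}, {"fingers": 1, "dx": 18, "dy": -36, "dz": 0, "turn": -0.1}, {"fingers": 1, "dx": 18, "dy": -36, "dz": 0, "turn": -0.1}, {"fingers": 1, "dx": 18, "dy": -36, "dz": 0, "turn": -0.1}, {"fingers": 1, "dx": 18, "dy": -36, "dz": 0, "turn": -0.1}, {"fingers": 1, "dx": 18, "dy": -36, "dz": 0, "turn": -0.1}, {"fingers": 1, "dx": 18, "dy": -36, "dz": 0, "turn": -0.1}, {"fingers": 1, "dx": 18, "dy": -36, "dz": 0, "turn": -0.1}, {"fingers": 1, "dx": 18, "dy": -36, "dz": 0, "turn": -0.1}, {"fingers": 1, "dx": 18, "dy": -36, "dz": 0, "turn": -0.1}, {"fingers": 1, "dx": 18, "dy": -36, "dz": 0, "turn": -0.1}, {"fingers": 1, "dx": 18, "dy": -36, "dz": 0, "turn": -0.1}, {"fingers": 1, "dx": 18, "dy": -36, "dz": 0, "turn": -0.1}, {"fingers": 1, "dx": 18, "dy": -36, "dz": 0, "turn": -0.1}, {"fingers": 1, "dx": 18, "dy": -36, "dz": 0, "turn": -0.1}], squeeze=40)

```text
clock: 2.33
position: [0.4112, 0.0342, 0.2864]
ee_rot: [-0.002, 0.997, -0.08, 0.006]
contact_force: [0.5, 0.4, -0.2]
width: 0.0002
```

play_rows(series=[{"fingers": 1, "dx": 18, "dy": -35, "dz": 0, "turn": -0.08}, {"fingers": 1, "dx": 18, "dy": -35, "dz": 0, "turn": -0.08}, {"fingers": 1, "dx": 18, "dy": -35, "dz": 0, "turn": 0}, {"fingers": 1, "dx": 18, "dy": -33, "dz": 0, "turn": 0}, {"fingers": 1, "dx": 18, "dy": -30, "dz": 0, "turn": 0}, {"fingers": 1, "dx": 0, "dy": 0, "dz": -30, "turn": 0}, {"fingers": 1, "dx": 0, "dy": 0, "dz": -30, "turn": 0}, {"fingers": 1, "dx": 0, "dy": 0, "dz": 0, "turn": 0}])

```text
clock: 3.0
position: [0.5091, -0.1556, 0.2267]
ee_rot: [0.001, 0.985, -0.173, 0.013]
contact_force: [-0.6, 1.8, -1.1]
width: 0.0003
```

```bash
cat > st.py <<'E'
from fit import *
def st():
    p=np.load("p.npy"); s=get_state(); d=np.array(s["position"])[:2]-p[:2]; c,si=np.cos(p[2]),np.sin(p[2])
    R=Ro.from_quat(np.roll(s["ee_rot"],-1)).as_matrix()
    F=s["contact_force"]
    print("t",round(float(s["clock"]),2),"case x,y mm",np.round(1e3*np.array([c*d[0]+si*d[1],-si*d[0]+c*d[1]]),1),"tipz",round(1e3*s["position"][2]-11,1),"yaw err",round(p[2]-np.pi/2-np.arctan2(R[1,0],R[0,0]),3),"tilt",round(np.degrees(np.arccos(-R[2,2])),2),"F case",np.round([c*F[0]+si*F[1],-si*F[0]+c*F[1],F[2]],2))
    return s
def lidang(th0=None):
    p=np.load("p.npy"); im=get_image("scene"); M=masks_of(im,"case_lid"); m=M[0]["region"]
    ths=np.arange(0,1.75,.02); sc=[((a&m).sum()/(a|m).sum()) for a in(sil(im,p,t,"") for t in ths)]
    print("lid",ths[int(np.argmax(sc))],"iou",round(max(sc),2)); return im
E
python3 -c "
from st import *
st(); im=get_image('scene'); save(im,'s1.png')"
```

```text
t 3.0 case x,y mm [99.8  6.6] tipz 215.7 yaw err 0.025 tilt 1.46 F case [ 1.52  1.17 -1.08]
```

View pics/s1.png

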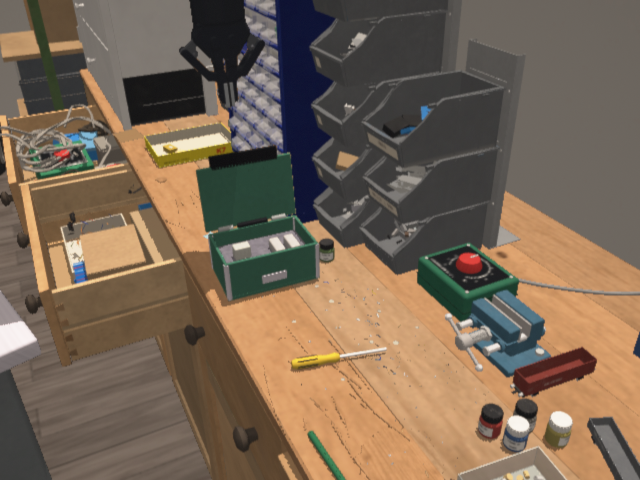

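play_rows(series=[{"fingers": 1, "dx": -4, "dy": 1, "dz": -25, "turn": 0}, {"fingers": 1, "dx": -4, "dy": 2, "dz": -25, "turn": 0}, {"fingers": 1, "dx": 0, "dy": 0, "dz": 0, "turn": 0}, {"fingers": 1, "dx": 0, "dy": 0, "dz": 0, "turn": 0}])

```text
clock: 3.38
position: [0.5055, -0.1529, 0.1856]
ee_rot: [0.002, 0.985, -0.171, 0.02]
contact_force: [1.0, -0.2, 1.1]
width: 0.0001
```

```bash
python3 -c "
from st import *
st(); lidang()"
```

```text
t 3.38 case x,y mm [101.2  10.8] tipz 174.6 yaw err 0.023 tilt 2.28 F case [ 0.14 -1.04  1.07]
lid 1.68 iou 0.93
```

play_rows(series=[{"fingers": 1, "dx": -1.6, "dy": -4.8, "dz": -3, "turn": 0}, {"fingers": 1, "dx": -1.6, "dy": -4.8, "dz": -3, "turn": 0}, {"fingers": 1, "dx": -1.6, "dy": -4.8, "dz": 0, "turn": 0}, {"fingers": 1, "dx": -1.6, "dy": -4.8, "dz": 0, "turn": 0}, {"fingers": 1, "dx": -1.6, "dy": -4.8, "dz": 0, "turn": 0}, {"fingers": 1, "dx": -1.6, "dy": -4.8, "dz": 0, "turn": 0}, {"fingers": 1, "dx": -1.6, "dy": -4.8, "dz": 0, "turn": 0}])

```text
clock: 4.07
position: [0.4978, -0.1911, 0.1863]
ee_rot: [0.004, 0.985, -0.17, 0.026]
contact_force: [-0.8, -0.3, -0.8]
width: 0.0001
```

```bash
python3 -c "
from st import *
st(); lidang()"
```

```text
t 4.07 case x,y mm [62.6  6.1] tipz 175.3 yaw err 0.021 tilt 3.02 F case [-0.5   0.69 -0.83]
lid 1.6600000000000001 iou 0.92
```

```bash
python3 -c "
from st import *
s=st(); im=lidang(); p=np.load('p.npy')
R=Ro.from_quat(np.roll(s['ee_rot'],-1)).as_matrix(); print('tool z in case',np.round(toworld([0,0,-p[2]],R[:,2]),3), np.round(s['qpos'],3))
cv2.imwrite('pics/c2.png',cv2.resize(im['pixels'][60:300,140:400],(780,720))[:600,:,::-1])"
```

```text
t 4.17 case x,y mm [62.2  6.1] tipz 175.2 yaw err 0.022 tilt 3.02 F case [ 0.   -0.08 -0.08]
lid 1.7 iou 0.93
tool z in case [-0.001 -0.053 -0.999] [-0.504  0.193  1.662  0.009  1.235 -0.163]
```

View pics/c2.png

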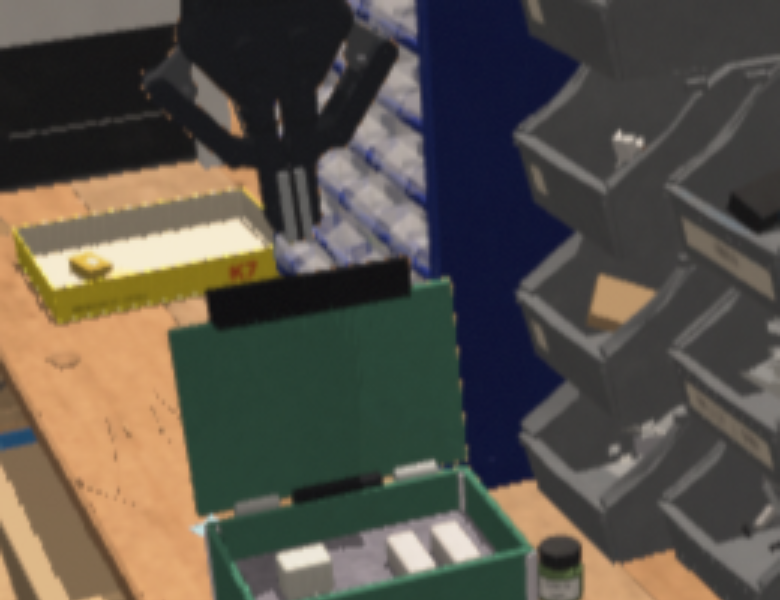

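```bash
python3 -c "
from st import *
s=st(); im=get_image('scene'); p=np.load('p.npy'); P=np.array(s['position'])
R=Ro.from_quat(np.roll(s['ee_rot'],-1)).as_matrix()
for a in(-.03,0,.011): print(a,(proj(im,P+R[:,2]*a)-[140,60])*3)
print((proj(im,toworld(p,lidpts(1.7)[1]))-[140,60])*3)
top=get_image('top'); cv2.imwrite('pics/t2.png',cv2.resize(top['pixels'][170:320,180:380],(800,600),interpolation=2)[:,:,::-1]); print((proj(top,P+R[:,2]*.011)-[180,170])*4)"
```

```text
t 4.27 case x,y mm [63.1  6.2] tipz 175.1 yaw err 0.022 tilt 3.0 F case [ 0.28  0.66 -0.08]
-0.03 [[292.72001935 233.73860913]]
0 [[300.80928955 288.03908603]]
0.011 [[303.70673305 307.48862354]]
[[412.83284385 287.72268485]
 [409.2062061  285.00853235]
 [209.42202277 324.20842162]
 [206.75036    321.19415285]
 [409.71164245 256.54739253]
 [406.07494224 253.97615766]
 [204.63676223 292.10073282]
 [201.97086956 289.23768235]]
[[275.26843138 320.00012044]]
```

View pics/t2.png

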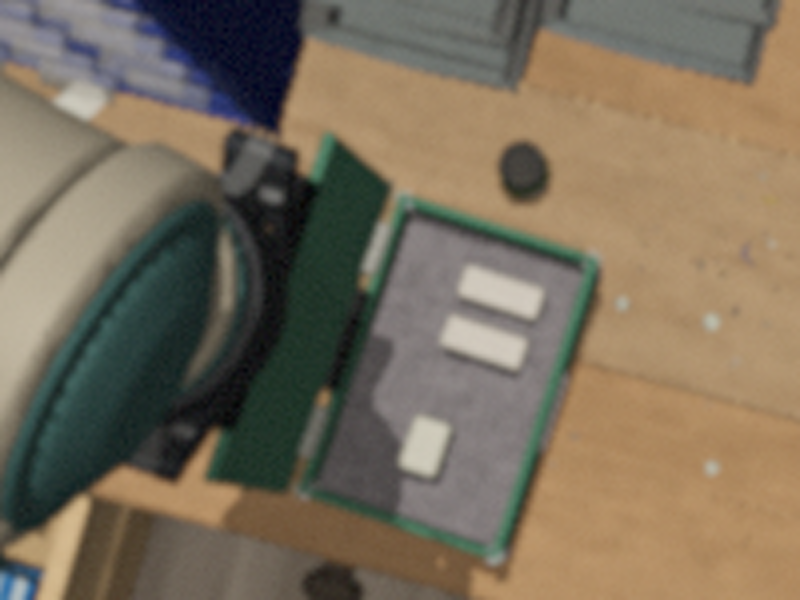

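```bash
python3 -c "
from st import *
s=st(); im=get_image('scene'); P=np.array(s['position'])
R=Ro.from_quat(np.roll(s['ee_rot'],-1)).as_matrix()
o=cv2.resize(im['pixels'][100:175,190:290],(800,600),interpolation=0)
for a in(-.06,-.03,0,.011): cv2.circle(o,tuple(int(v) for v in ((proj(im,P+R[:,2]*a)-[190,100])*8)[0]),4,(255,0,255),-1)
cv2.imwrite('pics/c3.png',o[:,:,::-1])"
```

```text
t 4.37 case x,y mm [63.5  6.2] tipz 175.1 yaw err 0.021 tilt 3.0 F case [-0.42  0.22 -0.68]
```

View pics/c3.png

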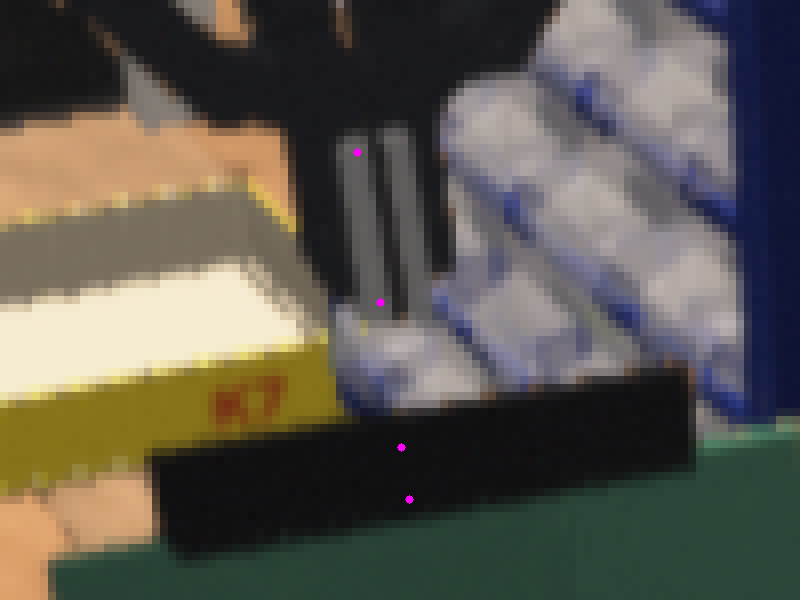

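```bash
python3 -c "
from st import *
s=st(); im=get_image('scene'); p=np.load('p.npy')
for z in(.175,.195,.213): print(z,np.round(1e3*(toworld([0,0,-p[2]],onplane(im,[240,140],z)-[p[0],p[1],0])),0))
w=get_image('wrist'); H=np.array(w['hand_eye']); print(np.round(H,3)); save(w,'w1.png')
T=np.linalg.inv(H); f=240/np.tan(np.radians(w['vfov'])/2)
for q in((0,0,.011),(0,0,-.027),(0,0,-.06)):
  c=T@np.r_[q,1]; print(q,f*c[:2]/c[2]+[w['cx'],w['cy']])
"
```

```text
t 4.42 case x,y mm [63.6  6.2] tipz 175.1 yaw err 0.021 tilt 3.01 F case [ 0.49 -1.11  0.1 ]
0.175 [154. -19. 175.]
0.195 [105.  -6. 195.]
0.213 [ 61.   5. 213.]
[[ 1.     0.001 -0.001 -0.001]
 [-0.     0.95   0.311 -0.08 ]
 [ 0.001 -0.311  0.95  -0.171]
 [ 0.     0.     0.     1.   ]]
(0, 0, 0.011) [317.54335202 271.63281915]
(0, 0, -0.027) [317.81261476 304.58965579]
(0, 0, -0.06) [318.16749366 348.02561781]
```

View pics/w1.png

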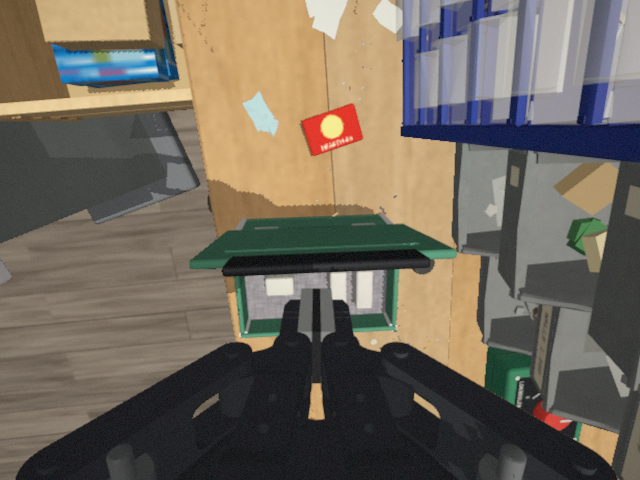

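The wrist and scene views both show the closed fingertips ending about 27 mm behind the TCP, not 11 mm ahead of it. They passed over the lip without touching the lid. I'll use tip z = TCP z + 27 mm from here, then back off, go lower and push again.

play_rows(series=[{"fingers": 1, "dx": 7, "dy": 21, "dz": 0, "turn": 0.02}, {"fingers": 1, "dx": 4, "dy": 24, "dz": 0, "turn": 0}, {"fingers": 1, "dx": 0, "dy": 0, "dz": -25, "turn": 0}, {"fingers": 1, "dx": 0, "dy": 0, "dz": -20, "turn": 0}, {"fingers": 1, "dx": 0, "dy": 0, "dz": -10, "turn": 0}, {"fingers": 1, "dx": 0, "dy": 0, "dz": 0, "turn": 0}])

```text
clock: 5.02
position: [0.5115, -0.1424, 0.131]
ee_rot: [0.004, 0.987, -0.159, 0.029]
contact_force: [-0.5, 0.4, 0.1]
width: 0.0003
```

```bash
sed -i 's/tipz",round(1e3\*s\["position"\]\[2\]-11,1)/tipz",round(1e3*s["position"][2]+27,1)/' st.py; python3 -c "
from st import *
st(); im=lidang()
cv2.imwrite('pics/c4.png',cv2.resize(im['pixels'][80:260,140:380],(800,600))[:,:,::-1])"
```

```text
t 5.02 case x,y mm [113.1   8.5] tipz 158.0 yaw err -0.002 tilt 3.33 F case [0.25 0.56 0.12]
lid 1.72 iou 0.94
```

View pics/c4.png

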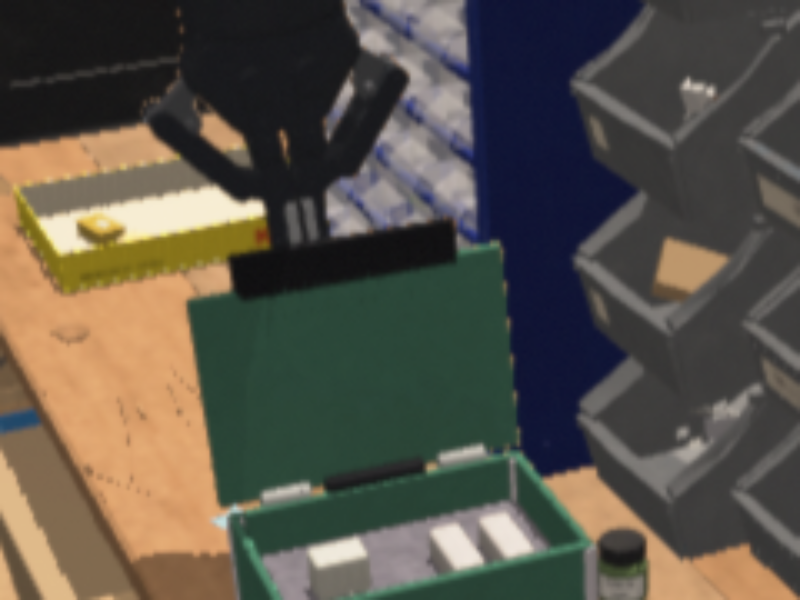

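play_rows(series=[{"fingers": 1, "dx": -3, "dy": -6, "dz": 8, "turn": 0}, {"fingers": 1, "dx": -3, "dy": -6, "dz": 6, "turn": 0}, {"fingers": 1, "dx": -2.5, "dy": -6, "dz": 0, "turn": 0}, {"fingers": 1, "dx": -2.5, "dy": -6, "dz": 0, "turn": 0}, {"fingers": 1, "dx": -2.5, "dy": -6, "dz": 0, "turn": 0}, {"fingers": 1, "dx": -2.5, "dy": -6, "dz": 0, "turn": 0}, {"fingers": 1, "dx": -2.5, "dy": -6, "dz": 0, "turn": 0}])

```text
clock: 5.7
position: [0.4963, -0.1907, 0.154]
ee_rot: [0.006, 0.987, -0.159, 0.036]
contact_force: [-0.2, 0.6, -0.8]
width: 0.0004
```

```bash
python3 -c "
from st import *
st(); im=lidang()"
```

```text
t 5.7 case x,y mm [62.4  7.7] tipz 181.0 yaw err -0.002 tilt 4.17 F case [ 0.54  0.4  -0.83]
lid 1.48 iou 0.93
```

play_rows(series=[{"fingers": 1, "dx": -2, "dy": -5, "dz": -2, "turn": 0}, {"fingers": 1, "dx": -2, "dy": -5, "dz": -2, "turn": 0}])

```text
clock: 5.97
position: [0.4917, -0.2014, 0.1498]
ee_rot: [0.006, 0.987, -0.16, 0.036]
contact_force: [-0.1, 0.2, 1.3]
width: -0.0001
```

```bash
python3 -c "
from st import *
st(); im=lidang()"
```

```text
t 5.97 case x,y mm [50.9  8.6] tipz 176.8 yaw err -0.001 tilt 4.13 F case [0.14 0.16 1.28]
lid 1.3800000000000001 iou 0.93
```

play_rows(series=[{"fingers": 1, "dx": 0, "dy": 0, "dz": 25, "turn": 0}, {"fingers": 1, "dx": 0, "dy": 0, "dz": 18, "turn": 0}, {"fingers": 1, "dx": -10, "dy": -31, "dz": 0, "turn": 0}, {"fingers": 1, "dx": -10, "dy": -31, "dz": 0, "turn": 0}, {"fingers": 1, "dx": -10, "dy": -31, "dz": 0, "turn": 0}, {"fingers": 1, "dx": 0, "dy": 0, "dz": -25, "turn": 0}, {"fingers": 1, "dx": 0, "dy": 0, "dz": -25, "turn": 0}, {"fingers": 1, "dx": 0, "dy": 0, "dz": -15, "turn": 0}])

```text
clock: 6.73
position: [0.4619, -0.3004, 0.1303]
ee_rot: [0.009, 0.987, -0.158, 0.038]
contact_force: [0.4, 1.0, -0.5]
width: -0.0002
```

```bash
python3 -c "
from st import *
st(); im=lidang()"
```

```text
t 6.73 case x,y mm [-52.5   5.7] tipz 157.3 yaw err -0.004 tilt 4.47 F case [ 1.02 -0.06 -0.47]
lid 1.2 iou 0.68
```

play_rows(series=[{"fingers": 1, "dx": 0, "dy": 0, "dz": -16, "turn": 0}, {"fingers": 1, "dx": 0, "dy": 0, "dz": -14, "turn": 0}, {"fingers": 1, "dx": 0, "dy": 0, "dz": 0, "turn": 0}, {"fingers": 1, "dx": 0, "dy": 0, "dz": 0, "turn": 0}])

```text
clock: 7.17
position: [0.4626, -0.2989, 0.1013]
ee_rot: [0.008, 0.987, -0.157, 0.037]
contact_force: [0.3, 0.3, -0.5]
width: -0.0001
```

```bash
python3 -c "
from st import *
st(); im=lidang()"
```

```text
t 7.17 case x,y mm [-50.9   5.4] tipz 128.3 yaw err -0.006 tilt 4.37 F case [ 0.42 -0.19 -0.48]
lid 1.08 iou 0.5
```

play_rows(series=[{"fingers": 1}, {"fingers": 1}, {"fingers": 1}, {"fingers": 1}, {"fingers": 1}, {"fingers": 1}, {"fingers": 1}, {"fingers": 1}, {"fingers": 1}, {"fingers": 1}, {"fingers": 1}, {"fingers": 1}, {"fingers": 1}, {"fingers": 1}, {"fingers": 1}])

```text
invalid input at $.series[0]: expected keys fingers, dx, dy, dz, turn
```

```bash
python3 -c "
from st import *
st(); im=lidang(); st()
cv2.imwrite('pics/c5.png',cv2.resize(im['pixels'][80:320,140:380],(600,600))[:,:,::-1])"
```

```text
t 7.27 case x,y mm [-51.1   5.1] tipz 128.7 yaw err -0.007 tilt 4.43 F case [ 0.19  0.17 -0.1 ]
lid 1.08 iou 0.51
t 7.37 case x,y mm [-51.2   5. ] tipz 128.8 yaw err -0.006 tilt 4.46 F case [-0.06  0.73 -0.5 ]
```

View pics/c5.png

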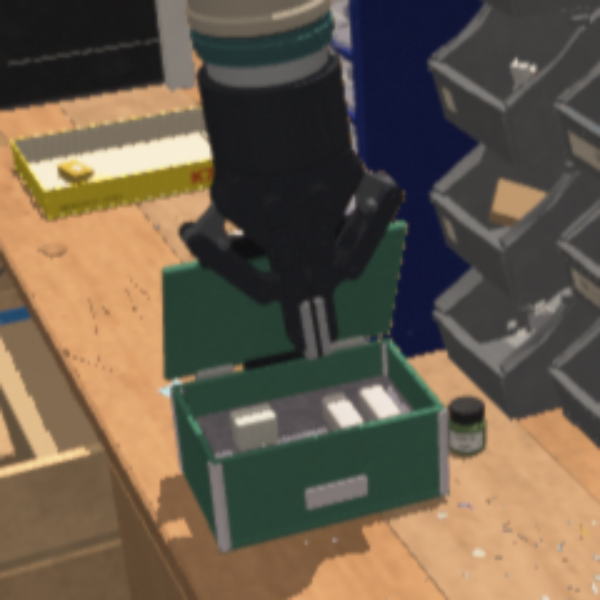

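play_rows(series=[{"fingers": 1, "dx": 0, "dy": 0, "dz": 0, "turn": 0}, {"fingers": 1, "dx": 0, "dy": 0, "dz": 0, "turn": 0}, {"fingers": 1, "dx": 0, "dy": 0, "dz": 0, "turn": 0}, {"fingers": 1, "dx": 0, "dy": 0, "dz": 0, "turn": 0}, {"fingers": 1, "dx": 0, "dy": 0, "dz": 0, "turn": 0}, {"fingers": 1, "dx": 0, "dy": 0, "dz": 0, "turn": 0}, {"fingers": 1, "dx": 0, "dy": 0, "dz": 0, "turn": 0}, {"fingers": 1, "dx": 0, "dy": 0, "dz": 0, "turn": 0}, {"fingers": 1, "dx": 0, "dy": 0, "dz": 0, "turn": 0}, {"fingers": 1, "dx": 0, "dy": 0, "dz": 0, "turn": 0}, {"fingers": 1, "dx": 0, "dy": 0, "dz": 0, "turn": 0}, {"fingers": 1, "dx": 0, "dy": 0, "dz": 0, "turn": 0}])

```text
clock: 8.37
position: [0.464, -0.3002, 0.1045]
ee_rot: [0.01, 0.987, -0.157, 0.04]
contact_force: [-0.2, -0.6, -0.9]
width: 0.0001
```

```bash
python3 -c "
from st import *
st(); im=lidang(); st()"
```

```text
t 8.37 case x,y mm [-51.7   3.7] tipz 131.5 yaw err -0.007 tilt 4.7 F case [-0.6   0.02 -0.92]
lid 0.74 iou 0.71
t 8.47 case x,y mm [-51.7   3.7] tipz 131.5 yaw err -0.007 tilt 4.7 F case [-0.69  0.78  1.14]
```

play_rows(series=[{"fingers": 1, "dx": 0, "dy": 0, "dz": -0.3, "turn": 0}, {"fingers": 1, "dx": 0, "dy": 0, "dz": -0.3, "turn": 0}, {"fingers": 1, "dx": 0, "dy": 0, "dz": -0.3, "turn": 0}, {"fingers": 1, "dx": 0, "dy": 0, "dz": -0.3, "turn": 0}, {"fingers": 1, "dx": 0, "dy": 0, "dz": -0.3, "turn": 0}, {"fingers": 1, "dx": 0, "dy": 0, "dz": -0.3, "turn": 0}])

```text
clock: 8.97
position: [0.4637, -0.3016, 0.1027]
ee_rot: [0.011, 0.987, -0.156, 0.04]
contact_force: [-0.7, -0.6, 1.1]
width: -0.0003
```

```bash
python3 -c "
from st import *
F=[]
for i in range(6): F.append(get_state()['contact_force']); im=lidang() if i in(0,5) else get_image('scene')
print(np.mean(F,0))
st(); cv2.imwrite('pics/c6.png',cv2.resize(im['pixels'][80:320,140:380],(600,600))[:,:,::-1])"
```

```text
Traceback (most recent call last):
  File "st.py", line 9, in lidang
    p=np.load("p.npy"); im=get_image("scene"); M=masks_of(im,"case_lid"); m=M[0]["region"]
                                                                            ~^^^
IndexError: list index out of range
```

```bash
python3 -c "
from st import *
F=[]
for i in range(4): F.append(get_state()['contact_force']); im=get_image('scene')
print(np.mean(F,0)); st()
for n in('scene','top'):
  im=get_image(n); p=np.load('p.npy')
  for M in masks_of(im,'lip_edge')[:1]:
    m=M['region']; ths=np.arange(0,1.5,.02); sc=[((a&m).sum()/(a|m).sum()) for a in(sil(im,p,t,'') for t in ths)]; print(n,M['p'],ths[np.argmax(sc)],max(sc))
  if n=='scene': cv2.imwrite('pics/c6.png',cv2.resize(im['pixels'][80:320,140:380],(600,600))[:,:,::-1])
"
```

```text
[-0.77214967 -1.5610523   0.96938411]
t 9.27 case x,y mm [-53.    3.6] tipz 129.8 yaw err -0.007 tilt 4.73 F case [-2.57 -0.09  1.03]
scene 0.68 0.66 0.6640811455847255
top 0.56 0.76 0.14310302434226702
```

View pics/c6.png

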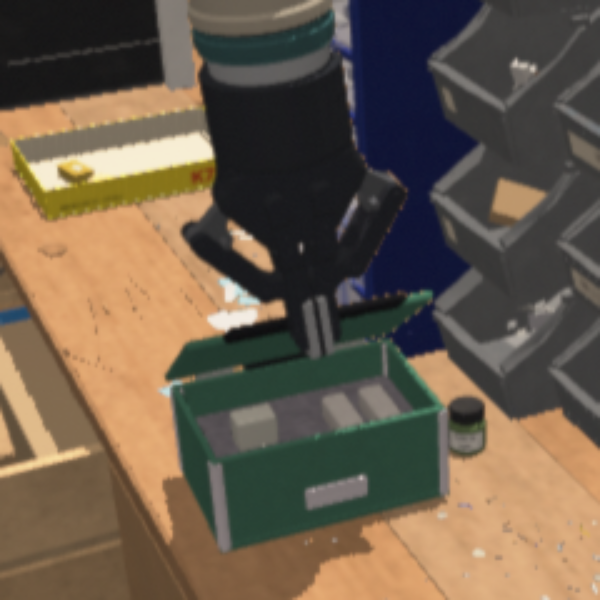

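Caught: the lip rests on the fingers at about 0.66 rad, with roughly 1.7 N outward. I lower it along its arc in stages.

play_rows(series=[{"fingers": 1, "dx": -0.5, "dy": -1.5, "dz": -2.5, "turn": 0}, {"fingers": 1, "dx": -0.5, "dy": -1.5, "dz": -2.5, "turn": 0}, {"fingers": 1, "dx": -0.5, "dy": -1.5, "dz": -2.5, "turn": 0}, {"fingers": 1, "dx": -0.5, "dy": -1.5, "dz": -2.5, "turn": 0}, {"fingers": 1, "dx": -0.5, "dy": -1.5, "dz": -2.5, "turn": 0}, {"fingers": 1, "dx": -0.5, "dy": -1.5, "dz": -2.5, "turn": 0}, {"fingers": 1, "dx": -0.5, "dy": -1.5, "dz": -2.5, "turn": 0}, {"fingers": 1, "dx": -0.5, "dy": -1.5, "dz": -2.5, "turn": 0}])

```text
clock: 10.13
position: [0.4595, -0.3147, 0.081]
ee_rot: [0.011, 0.987, -0.156, 0.04]
contact_force: [-1.2, -0.6, 0.3]
width: -0.0001
```

```bash
cat > chk.py <<'E'
from st import *
F=[]
for i in range(3): F.append(get_state()['contact_force']); im=get_image('scene')
p=np.load('p.npy'); print(np.round(toworld([0,0,-p[2]],np.mean(F,0)),2)); st()
for l in('lip_edge','case_lid'):
  for M in masks_of(im,l)[:1]:
    m=M['region']; ths=np.arange(0,1.,.02); sc=[((a&m).sum()/(a|m).sum()) for a in(sil(im,p,t,'') for t in ths)]; print(l,M['p'],ths[np.argmax(sc)],max(sc))
# black lip / green lid top rows, columns clear of the fingers
g=im['pixels'].astype(int)
lid=(g[:,:,1]>g[:,:,0]+12)&(g[:,:,1]>g[:,:,2]+3)
q=lambda th:proj(im,toworld(p,[[.052-.105*np.cos(th)+.006*np.sin(th),.07,.07+.105*np.sin(th)+.006*np.cos(th)],[.052-.105*np.cos(th)+.006*np.sin(th),-.07,.07+.105*np.sin(th)+.006*np.cos(th)]]))
for th in(0,.1,.2,.3,.4): print(th,np.round(q(th)).tolist(),end=' ')
print()
for c in(208,212,216,300,305,310): 
  r=np.flatnonzero(lid[150:300,c])+150; print(c,r[:1],end=' ')
cv2.imwrite('pics/last.png',cv2.resize(im['pixels'][80:320,140:380],(600,600))[:,:,::-1])
E
python3 chk.py
```

```text
[-1.17 -0.   -0.01]
t 10.28 case x,y mm [-66.9   3.4] tipz 108.0 yaw err -0.007 tilt 4.75 F case [-2.17  0.17 -0.48]
lip_edge 0.59 0.48 0.6848739495798319
case_lid 0.57 0.48 0.7047120418848167
0 [[227.0, 263.0], [316.0, 242.0]] 0.1 [[226.0, 256.0], [316.0, 236.0]] 0.2 [[225.0, 249.0], [315.0, 229.0]] 0.3 [[224.0, 242.0], [314.0, 222.0]] 0.4 [[222.0, 235.0], [313.0, 216.0]] 
208 [230] 212 [229] 216 [228] 300 [210] 305 [210] 310 [210]
```

play_rows(series=[{"fingers": 1, "dx": -0.4, "dy": -1.2, "dz": -2.5, "turn": 0}, {"fingers": 1, "dx": -0.4, "dy": -1.2, "dz": -2.5, "turn": 0}, {"fingers": 1, "dx": -0.4, "dy": -1.1, "dz": -2.5, "turn": 0}, {"fingers": 1, "dx": -0.3, "dy": -1.0, "dz": -2.5, "turn": 0}, {"fingers": 1, "dx": -0.3, "dy": -0.9, "dz": -2.5, "turn": 0}, {"fingers": 1, "dx": -0.3, "dy": -0.8, "dz": -2.5, "turn": 0}, {"fingers": 1, "dx": -0.2, "dy": -0.7, "dz": -2.5, "turn": 0}])

```text
clock: 10.97
position: [0.4574, -0.3217, 0.0629]
ee_rot: [0.011, 0.987, -0.156, 0.04]
contact_force: [-0.6, -1.3, -0.5]
width: 0.0002
```

```bash
python3 chk.py
```

```text
[-1.58 -0.43 -0.72]
t 11.12 case x,y mm [-74.1   3.2] tipz 89.9 yaw err -0.008 tilt 4.8 F case [-0.73  0.32 -0.89]
lip_edge 0.77 0.32 0.5297646515920628
case_lid 0.69 0.32 0.5443213296398892
0 [[227.0, 263.0], [316.0, 242.0]] 0.1 [[226.0, 256.0], [316.0, 236.0]] 0.2 [[225.0, 249.0], [315.0, 229.0]] 0.3 [[224.0, 242.0], [314.0, 222.0]] 0.4 [[222.0, 235.0], [313.0, 216.0]] 
208 [230] 212 [229] 216 [228] 300 [213] 305 [215] 310 [217]
```

play_rows(series=[{"fingers": 1, "dx": -0.2, "dy": -0.5, "dz": -2, "turn": 0}, {"fingers": 1, "dx": -0.2, "dy": -0.5, "dz": -2, "turn": 0}, {"fingers": 1, "dx": -0.1, "dy": -0.4, "dz": -2, "turn": 0}, {"fingers": 1, "dx": -0.1, "dy": -0.3, "dz": -2, "turn": 0}, {"fingers": 1, "dx": -0.1, "dy": -0.2, "dz": -2, "turn": 0}, {"fingers": 1, "dx": -0.1, "dy": -0.2, "dz": -2, "turn": 0}])

```text
clock: 11.72
position: [0.4565, -0.3246, 0.051]
ee_rot: [0.012, 0.987, -0.156, 0.041]
contact_force: [-1.6, -2.3, 0.2]
width: 0.0002
```

```bash
python3 chk.py
```

```text
[-2.86  0.3  -0.24]
t 11.87 case x,y mm [-77.2   3.1] tipz 78.0 yaw err -0.009 tilt 4.88 F case [-3.44 -0.04 -0.06]
lip_edge 0.58 0.22 0.4678742310321258
case_lid 0.61 0.22 0.5083304998299898
0 [[227.0, 263.0], [316.0, 242.0]] 0.1 [[226.0, 256.0], [316.0, 236.0]] 0.2 [[225.0, 249.0], [315.0, 229.0]] 0.3 [[224.0, 242.0], [314.0, 222.0]] 0.4 [[222.0, 235.0], [313.0, 216.0]] 
208 [230] 212 [229] 216 [228] 300 [216] 305 [218] 310 [221]
```

play_rows(series=[{"fingers": 1, "dx": -0.1, "dy": -0.25, "dz": -2, "turn": 0}, {"fingers": 1, "dx": -0.05, "dy": -0.2, "dz": -2, "turn": 0}, {"fingers": 1, "dx": -0.05, "dy": -0.15, "dz": -2, "turn": 0}, {"fingers": 1, "dx": -0.05, "dy": -0.1, "dz": -2, "turn": 0}])

```text
clock: 12.3
position: [0.4561, -0.3259, 0.0433]
ee_rot: [0.013, 0.987, -0.155, 0.041]
contact_force: [-1.2, -3.3, -0.6]
width: -0.0
```

```bash
python3 chk.py
```

```text
[-3.35  0.42 -0.92]
t 12.45 case x,y mm [-78.5   3.1] tipz 70.2 yaw err -0.01 tilt 4.91 F case [-3.78 -0.32 -1.02]
lip_edge 0.76 0.16 0.44530091906314856
case_lid 0.63 0.16 0.45105623326390953
0 [[227.0, 263.0], [316.0, 242.0]] 0.1 [[226.0, 256.0], [316.0, 236.0]] 0.2 [[225.0, 249.0], [315.0, 229.0]] 0.3 [[224.0, 242.0], [314.0, 222.0]] 0.4 [[222.0, 235.0], [313.0, 216.0]] 
208 [230] 212 [229] 216 [228] 300 [222] 305 [219] 310 [224]
```

play_rows(series=[{"fingers": 1, "dx": 0, "dy": -0.05, "dz": -1.5, "turn": 0}, {"fingers": 1, "dx": 0, "dy": 0, "dz": -1.5, "turn": 0}, {"fingers": 1, "dx": 0, "dy": 0, "dz": -1.5, "turn": 0}, {"fingers": 1, "dx": 0, "dy": 0, "dz": -1.5, "turn": 0}, {"fingers": 1, "dx": 0, "dy": 0.05, "dz": -1.5, "turn": 0}])

```text
clock: 12.97
position: [0.4559, -0.3267, 0.0358]
ee_rot: [0.014, 0.987, -0.155, 0.041]
contact_force: [-2.9, -4.6, -0.1]
width: -0.0
```

```bash
python3 chk.py
```

```text
[-5.08  0.53 -0.32]
t 13.12 case x,y mm [-79.3   3. ] tipz 62.8 yaw err -0.011 tilt 4.94 F case [-4.91  0.55 -0.68]
lip_edge 0.81 0.1 0.4129801324503311
case_lid 0.91 0.1 0.41839447102605
0 [[227.0, 263.0], [316.0, 242.0]] 0.1 [[226.0, 256.0], [316.0, 236.0]] 0.2 [[225.0, 249.0], [315.0, 229.0]] 0.3 [[224.0, 242.0], [314.0, 222.0]] 0.4 [[222.0, 235.0], [313.0, 216.0]] 
208 [230] 212 [229] 216 [229] 300 [227] 305 [221] 310 [226]
```

```bash
cat > fa.py <<'E'
from st import *
p=np.load('p.npy');F=[]
for i in range(10): F.append(get_state()['contact_force']); get_image('scene')
F=np.array(F); print(np.round(toworld([0,0,-p[2]],F.mean(0)),2),F.std(0)/3); st()
E
python3 fa.py
```

```text
[-4.93  0.92 -0.23] [0.14537646 0.19997041 0.1140444 ]
t 13.72 case x,y mm [-79.3   3. ] tipz 63.0 yaw err -0.011 tilt 4.95 F case [-5.08  1.59 -0.61]
```

play_rows(series=[{"fingers": 1, "dx": 0, "dy": 0.2, "dz": 1, "turn": 0}])

```text
clock: 13.8
position: [0.4559, -0.3266, 0.037]
ee_rot: [0.014, 0.987, -0.155, 0.041]
contact_force: [-2.2, -4.1, -0.8]
width: 0.0002
```

```bash
python3 fa.py
```

```text
[-4.78  0.67 -0.55] [0.15237375 0.07998527 0.16656867]
t 14.3 case x,y mm [-79.3   3. ] tipz 64.1 yaw err -0.011 tilt 4.96 F case [-4.81  0.92  0.15]
```

play_rows(series=[{"fingers": 1, "dx": 0.05, "dy": 0.15, "dz": -1.2, "turn": 0}, {"fingers": 1, "dx": 0.05, "dy": 0.15, "dz": -1.2, "turn": 0}, {"fingers": 1, "dx": 0.05, "dy": 0.15, "dz": -1.2, "turn": 0}, {"fingers": 1, "dx": 0.05, "dy": 0.2, "dz": -1.2, "turn": 0}, {"fingers": 1, "dx": 0.05, "dy": 0.2, "dz": -1.2, "turn": 0}, {"fingers": 1, "dx": 0.05, "dy": 0.2, "dz": -1.2, "turn": 0}])

```text
clock: 14.8
position: [0.4558, -0.3272, 0.0302]
ee_rot: [0.016, 0.987, -0.154, 0.041]
contact_force: [-2.8, -4.3, -0.7]
width: -0.0002
```

```bash
python3 chk.py
```

```text
[-5.53  1.36 -0.45]
t 14.95 case x,y mm [-79.9   3. ] tipz 57.1 yaw err -0.012 tilt 5.02 F case [-5.31  0.53  0.08]
lip_edge 0.79 0.06 0.36516575952498764
case_lid 0.58 0.04 0.4043217286914766
0 [[227.0, 263.0], [316.0, 242.0]] 0.1 [[226.0, 256.0], [316.0, 236.0]] 0.2 [[225.0, 249.0], [315.0, 229.0]] 0.3 [[224.0, 242.0], [314.0, 222.0]] 0.4 [[222.0, 235.0], [313.0, 216.0]] 
208 [230] 212 [230] 216 [229] 300 [231] 305 [223] 310 [228]
```

play_rows(series=[{"fingers": 1, "dx": 0.05, "dy": 0.25, "dz": -1.2, "turn": 0}, {"fingers": 1, "dx": 0.05, "dy": 0.25, "dz": -1.2, "turn": 0}, {"fingers": 1, "dx": 0.05, "dy": 0.25, "dz": -1.2, "turn": 0}, {"fingers": 1, "dx": 0.05, "dy": 0.25, "dz": -1.2, "turn": 0}, {"fingers": 1, "dx": 0.05, "dy": 0.25, "dz": -1.2, "turn": 0}, {"fingers": 1, "dx": 0.05, "dy": 0.25, "dz": -1.2, "turn": 0}])

```text
clock: 15.55
position: [0.4571, -0.328, 0.0248]
ee_rot: [0.018, 0.987, -0.154, 0.043]
contact_force: [-3.2, -4.4, 3.9]
width: -0.0001
```

```bash
python3 chk.py
```

```text
[-5.3   0.82  3.33]
t 15.7 case x,y mm [-80.2   1.4] tipz 51.8 yaw err -0.012 tilt 5.29 F case [-4.98  1.41  2.12]
lip_edge 0.69 0.04 0.3479608871929406
case_lid 0.88 0.02 0.3804957904583723
0 [[227.0, 263.0], [316.0, 242.0]] 0.1 [[226.0, 256.0], [316.0, 236.0]] 0.2 [[225.0, 249.0], [315.0, 229.0]] 0.3 [[224.0, 242.0], [314.0, 222.0]] 0.4 [[222.0, 235.0], [313.0, 216.0]] 
208 [230] 212 [230] 216 [229] 300 [235] 305 [226] 310 [229]
```

play_rows(series=[{"fingers": 1, "dx": 0.05, "dy": 0.2, "dz": -1.2, "turn": 0}, {"fingers": 1, "dx": 0.05, "dy": 0.2, "dz": -1.2, "turn": 0}, {"fingers": 1, "dx": 0.05, "dy": 0.2, "dz": -1.2, "turn": 0}, {"fingers": 1, "dx": 0, "dy": 0.1, "dz": -1.2, "turn": 0}])

```text
clock: 16.13
position: [0.4588, -0.3287, 0.0226]
ee_rot: [0.019, 0.987, -0.154, 0.045]
contact_force: [-2.5, -3.7, 3.4]
width: -0.0003
```

```bash
python3 chk.py
```

```text
[-4.69  0.89  3.41]
t 16.28 case x,y mm [-80.3  -0.4] tipz 49.4 yaw err -0.012 tilt 5.56 F case [-3.34  0.73  3.55]
lip_edge 0.65 0.02 0.3360617399438728
case_lid 0.67 0.02 0.3510289990645463
0 [[227.0, 263.0], [316.0, 242.0]] 0.1 [[226.0, 256.0], [316.0, 236.0]] 0.2 [[225.0, 249.0], [315.0, 229.0]] 0.3 [[224.0, 242.0], [314.0, 222.0]] 0.4 [[222.0, 235.0], [313.0, 216.0]] 
208 [230] 212 [230] 216 [229] 300 [238] 305 [229] 310 [229]
```

play_rows(series=[{"fingers": 1, "dx": -1, "dy": -3, "dz": 0, "turn": 0}, {"fingers": 1, "dx": -3, "dy": -10, "dz": 0, "turn": 0}, {"fingers": 1, "dx": -5, "dy": -15, "dz": 0, "turn": 0}, {"fingers": 1, "dx": 0, "dy": 0, "dz": 25, "turn": 0}, {"fingers": 1, "dx": 0, "dy": 0, "dz": 40, "turn": 0}, {"fingers": 1, "dx": 0, "dy": 0, "dz": 40, "turn": 0}, {"fingers": 1, "dx": -5, "dy": -15, "dz": 40, "turn": 0}, {"fingers": 1, "dx": -30, "dy": 0, "dz": 30, "turn": 0}, {"fingers": 1, "dx": -30, "dy": 0, "dz": 0, "turn": 0}, {"fingers": 1, "dx": -30, "dy": 0, "dz": 0, "turn": 0}, {"fingers": 1, "dx": 0, "dy": 0, "dz": 0, "turn": 0}, {"fingers": 1, "dx": 0, "dy": 0, "dz": 0, "turn": 0}])

```text
clock: 17.38
position: [0.3493, -0.362, 0.1958]
ee_rot: [0.004, 0.987, -0.155, 0.039]
contact_force: [-0.4, 0.5, -0.1]
width: -0.0001
```

Run:
```python
from st import *
st(); p0=np.load('p.npy')
ims=[get_image(n) for n in("scene","top")]
for im in ims:
    for l in("case","matchbox","green_jar","yellow_driver"):
        for m in masks_of(im,l)[:1]: print(l,round(m["p"],2),np.round(m["xy"]),np.round(onplane(im,m["xy"],0.01),3))
ms=[(im,masks_of(im,"case")[0]["region"]) for im in ims]
cost=lambda q:sum(1-(lambda a:(a&m).sum()/(a|m).sum())(sil(im,q[:3],max(q[3],0),"b")) for im,m in ms)
for th in(0.,.05): 
    r=minimize(cost,np.r_[p0,th],method="Nelder-Mead",options=dict(initial_simplex=np.r_[p0,th]+np.vstack([np.zeros(4),np.diag([.01,.01,.05,.06])]))); print(r.x,r.fun)
v=np.hstack([cv2.resize(ims[0]['pixels'][170:320,180:380],(400,300)),cv2.resize(ims[1]['pixels'][170:320,200:400],(400,300))])
cv2.imwrite('pics/end.png',v[:,:,::-1])
```

```text
t 17.38 case x,y mm [-146.6   93. ] tipz 222.8 yaw err -0.01 tilt 4.54 F case [ 0.31  0.58 -0.1 ]
case 0.77 [264. 256.] [ 0.51  -0.216  0.01 ]
green_jar 0.83 [326. 249.] [ 0.601 -0.272  0.01 ]
yellow_driver 0.81 [317. 360.] [ 0.408 -0.469  0.01 ]
case 0.95 [295. 264.] [ 0.486 -0.254  0.01 ]
matchbox 0.84 [233. 235.] [ 0.544 -0.127  0.01 ]
green_jar 0.66 [309. 214.] [ 0.588 -0.28   0.01 ]
yellow_driver 0.63 [406. 303.] [ 0.412 -0.472  0.01 ]
[ 0.48476653 -0.25102477  1.24710415 -0.0015268 ] 0.08389479500945485
[ 0.48505455 -0.25052648  1.26233398 -0.00657793] 0.08528054126432538
```

View pics/end.png

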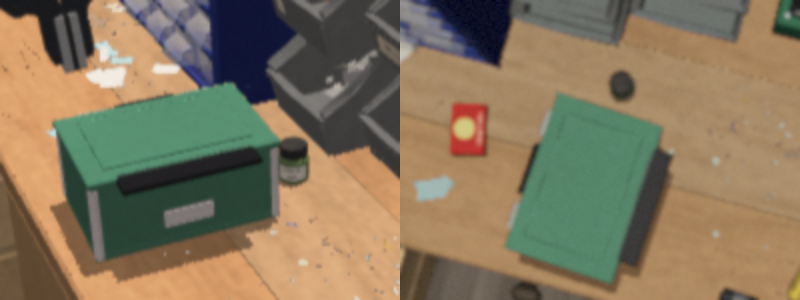

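The lid is flat shut, with the black lip jutting out in front at crop px (190,170). The case, jar and matchbox haven't visibly moved, and the hand is clear.

```bash
python3 -c "
from rig import *
print(sign_off())"
```

```text
the job is handed in; nothing more can be done
None
```

The lid is fully shut and I handed the job in at about 17.4 s; no verdict was reported.

**What I did:** With closed fingers I pushed the lid forward from behind to about 1.4 rad, then hopped over it. It sank by itself onto the front of the fingers, where I caught it at about 0.66 rad. I lowered it along its arc at about 0.1 to 0.25 rad/s, pressing lightly (up to 5.5 N). The fingers reached the stop with about 3.4 N of downward pressure, then I backed off clear.

**Last checks:**
- **Lid and case:** a fit to both camera views gave a lid angle of 0.00 rad and the case within 2 mm of its first fit.
- **Bystanders:** the matchbox and screwdriver read within 7 mm of their first positions. The jar read within 5 mm from the top view, but the scene view put it about 14 mm off. I put that down to the lid and bins changing what was visible, since the picture shows the jar standing where it was.
- **Robot:** contact force was within noise and the hand was clear.

**What disagreed:**
- **Fingertips:** they ended about 27 mm behind the TCP instead of 11 mm ahead. My first push passed over the lid without touching it, and I corrected for that.
- **Tool tilt:** it drifted by up to about 5.6 degrees, with no visible effect.
- **Lid angle:** during lowering, the angle from the image and the angle from the finger position differed by up to about 0.07 rad. The lid's speed was never measured directly, so the gentle close is inferred from the slow finger motion.

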